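# Put the stray red cap back in its tilt-out bin and click the bin shut

### The arm

A 6-joint arm with a two-finger parallel gripper is mounted at the origin on the work surface. World frame = base frame: x ahead of the robot, y to its left, z up, the work surface at z = 0. Lengths are in m, angles in rad, forces in N, time in s.
With the tool pointing down it reaches from about 0.25 to 0.775 m from the base axis. Payload 4 kg.
Tool frame: the origin (TCP) lies at the very end of the fingers, on their centre line; the grasp point (between the pads) lies 19 mm behind it; z points along the fingers, y is the line along which they close (so a half turn about z gives the same grasp; the last joint's range is limited). The gripper opens to 94 mm and grips with 3 to 60 N. Pads are 16 mm wide; open, the fingers measure 119 mm over their backs; the gripper's body (75 mm by 177 mm) begins 78 mm behind the grasp point.
Start: joints at [-1.401, 0.087, 1.371, -0, 1.684, -0.103], TCP at [0.148, -0.53, 0.206] pointing down, gripper open.
Joint ranges: [-3.1, 3.1], [-0.76, 2.03], [0.27, 2.55], [-1.08, 4.22], [0.17, 2.65], [-2.57, 2.57]. Speed limits (rad/s): [2.79, 2.79, 3.14, 3.14, 3.14, 3.14].

### API

Orientations are given as [roll, pitch, yaw] about the fixed x, y, z axes, in that order (R = Rz(yaw) Ry(pitch) Rx(roll)).
In Python, from bench import robot, vision gives the robot as it stands.
- The arm moves only by the shell command python3 -m crank 'ROWS'. ROWS is JSON, a list of rows, each a list of 3 entries, a list of its own where there are three numbers: the closure, from 0 (fully open) to 1 (shut), then the shift along the tool's x, y, z in m, then the turn, a rotation vector about the tool's x, y, z in degrees. A call has 1 to 8 rows; each row shifts and turns the commanded pose from where the row before left it, along the tool's axes as they then stand; what a row does not reach is not made up. A row lasts 1/10 s, in which the tool goes at most 50 mm and 8.59 degrees, less where a joint would pass 70% of its speed; a pose out of reach is approached as far as the arm can. A call with a gripper value outside its range is refused whole. The fingers move at their own pace and stop on an object; the grip force is fixed at half the most. Time passes only in rows, so rows that do not move let the fingers close. It gives the time, the measured TCP pose, the force, the opening and the grip force at its end, in the units of the state.
- robot.get_obs(): the state, without advancing time (a new reading comes with each control period).
- vision.snapshot(name): name is "side" or "top"; returns a dict with "color" (400x640x3 uint8, red, green, blue), "z_map" (400x640 float32, m along the optical axis (not along the pixel's ray), 0 where there is no reading), "fx", "fy", "cx", "cy" (pixels), "R" (3x3) and "t" (3): a world point X has camera coordinates R X + t. Camera axes: x right, y down, z forward; pixel columns grow to the right and rows downward; lengths in m; the calibration is good to about 2 mm. A picture is of the moment at which its call begins.
- robot.close_job(): hands the job in; it is judged then, once.
The state is a dict: "time": time; "joint_positions": joint angles; "qvel": joint speeds; "joint_torque": joint torques, N m; "tool_pos": TCP position; "ee_rot": TCP orientation; "wrist_force": force on the tool from outside, world axes, zero at the start; "wrist_torque": the same for the moment, N m; "width": finger opening in m; "finger_force": force on a finger pad.
Only numpy, scipy, OpenCV 4.12 (cv2) and the standard library are available. Lean on these libraries where they do the work, as an engineer would, in place of code of your own. Each camera call takes 0.05 s, during which the arm holds its last target. There are 200 camera calls.

### The job

One red bottle cap has been left lying on the steel bench. Tip the bin with the red handle on the cap dispenser right out, drop the cap in with the other red caps, then push the bin fully home until its catch clicks, firmly but without ramming it. Keep the white and blue bins shut and leave everything else on the bench where it stands.

Things in the scene. Friction and masses are not known exactly. Their poses are not given: they have to be found in the camera images.
- cap_red: the stray red plastic screw cap, a disc 46 mm across and 16 mm high, 14 g, lying flat on the bench to the left or the right of the dispenser; origin at the centre of its underside, z up
- unit_red: white shell (106 mm wide, 125 deep, 150 high) of the unit with the red-handled tilt-out bin, one of three alike, in any order, 108 mm apart on a base plate 8 mm thick, fixed to the bench, facing roughly towards the robot. Origin under the shell's centre, 8 mm above the bench; x from its front to its back, y along the row, z up. Roof 158 mm above the bench
- bin_red (a joint): tilt of the red bin on its bottom pivot: 0 = home, grows as it tips out, open stop at 0.80 rad. A spring ball catch acts over the first 0.1 rad: 7 to 11 N along the handle's arc takes it past the catch (more if the fingers drag across the bar); with less it stays ajar at 0.11 rad. Home is against a rubber buffer (1 mm per 17 N). Let go beyond 0.45 rad it falls open to its stop, below 0.2 rad it sinks back onto the catch
- bin_red_handle (a point): middle of the red bow handle on the bin's front: a round bar 10 mm thick along y, 58 mm clear between its two legs; bar centre 35 mm in front of the clear front panel (30 mm free gap behind the bar) and 14 mm below the panel's top edge; 134 mm above the bench when home. The frame turns with the bin: x from front to back, z up the panel, as the unit's axes when home
- bin_red_hinge (a point): middle of the red bin's pivot axis (along the unit's y), 22 mm above the bench and 3 mm behind the shell's front face; the handle bar's centre lies 38 mm in front of it and 112 mm above it when the bin is home, so 118 mm from it. Fixed to the shell, axes as the unit's
- bin_red_in (a point): centre of the red bin's inner floor, 28 mm behind the pivot; frame turns with the bin as the handle's. Clear plastic: 92 mm wide inside, floor 54 mm deep, front panel 126 mm high, back wall sloping to an edge 60 mm behind and 88 mm above this point. The mouth clears the shell only when tipped out: 85 mm front to back, edges 110 mm (front) and 146 mm (back) above the bench. Holds two red caps
- bin_white (a joint): tilt of the neighbouring bin with the white handle, 0 = home; same build
- bin_blue (a joint): tilt of the neighbouring bin with the blue handle, 0 = home; same build
- cap_white: a loose white cap, 46 mm across and 16 mm high, on the other side of the dispenser from the red one; stays where it is; origin under its centre
- bottle_a: frosted feeding bottle with a white cap, 52 mm across, 119 mm high, standing; origin under its centre; bystander
- bottle_b: a second such bottle; bystander
- bottle_c: a third such bottle; bystander
- syringe: feeding syringe lying on the bench, 157 mm long, 25 mm barrel, 46 mm flange; origin under its length, x along it; bystander
- cup_blue: clear cup of small blue stoppers, 62 mm across, 62 mm high; origin under its centre; bystander
- teat: white screw collar with an amber teat, 44 mm across, 50 mm high; origin under its centre; bystander
- jar_red: frosted sample jar with a red lid, 68 mm across, 74 mm high, standing; origin under its centre; bystander
Things that resemble listed ones, but are neither listed nor needed, are in the scene too. Leave any pink or yellow look-alike of the cap_red alone.

How it is judged:
By the outcome, as a careful person would: the job done as asked, in the order asked, and still so for the second after the job is handed in, with the robot touching nothing.
It also fails if it takes over 64 s, if anything falls off the work surface, if the arm or the gripper's body presses on something with over 40 N, if the wrist force passes 120 N, or if a joint passes its speed limit or range.

## Working session

There is one attempt and no reset: what is moved stays moved. The work goes in short steps, Python scripts to look and compute and a shell command to move; the robot and the scene stay as the last step left them, time stands still between calls to the robot, and variables do not carry over. Pictures are saved under pics/ and viewed, at most 10 in all, crops included, and the job is handed in when it is done.

```bash
mkdir -p pics; ls; python3 - <<'E'
from bench import robot, vision
import cv2,pickle
for n in("top","side"):
    s=vision.snapshot(n); pickle.dump(s,open(f"{n}0.pkl","wb")); cv2.imwrite(f"pics/{n}0.png",s["color"][:,:,::-1])
    print(n,s["fx"],s["fy"],s["cx"],s["cy"],s["R"],s["t"])
print(robot.get_obs())
E
```

```text
pics
top 362.36331957646127 362.36331957646127 318.3730670564556 203.39028728752015 [[ 0.01610269 -0.99978512 -0.0130544 ]
 [-0.99340997 -0.01451551 -0.11369223]
 [ 0.11347831  0.01479912 -0.99343025]] [-0.01600563  0.57501971  1.09082416]
side 493.21575249079575 493.21575249079575 322.3937649523148 195.93251136699757 [[ 0.94077264 -0.33861953 -0.01684211]
 [-0.27219803 -0.72475461 -0.6329605 ]
 [ 0.20212639  0.60005631 -0.77400087]] [-0.55004535  0.20845556  1.56569704]
{'time': 0.1, 'joint_positions': array([-1.40110013e+00,  8.78793396e-02,  1.37207406e+00, -1.16930654e-05,
        1.68360695e+00, -1.03084505e-01]), 'qvel': array([-0.0017651 , -0.00103666, -0.0027281 ,  0.00018789,  0.00087405,
       -0.00136453]), 'joint_torque': array([ 2.39125024e-03, -3.41253197e+01, -3.03301191e+01,  7.21494528e-02,
        3.04263749e-02, -1.01344317e-04]), 'tool_pos': array([ 0.14809253, -0.52917976,  0.20443693]), 'ee_rot': array([-3.13963421e+00, -1.90919779e-04,  2.72779208e-01]), 'wrist_force': array([ 0.51511935,  0.01096861, -0.07082191]), 'wrist_torque': array([-0.02868757, -0.02384065,  0.0119258 ]), 'finger_force': 0.0, 'width': 0.09380981198869304}
```

View pics/top0.png

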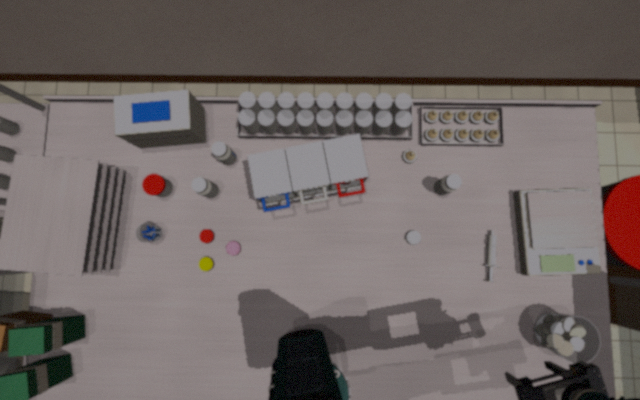

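View pics/side0.png

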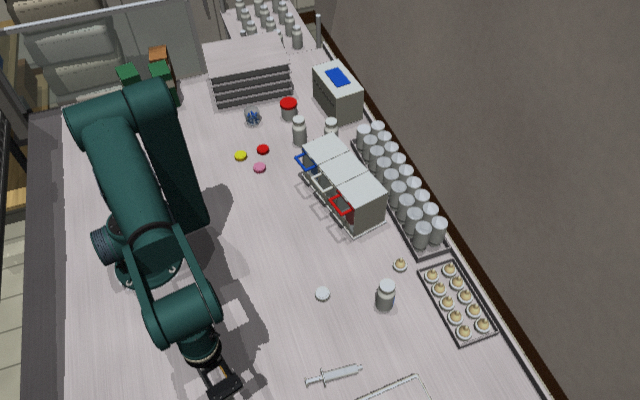

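Top view: red cap at (207,236), yellow and pink look-alikes at (206,264) and (233,248), red handle at (351,187) on the right-hand unit. Side view: red cap at (263,149), red handle at (341,205).

```bash
cat > h.py <<'E'
import numpy as np, cv2, pickle
def pts(s):
    z=s["z_map"]; v,u=np.mgrid[:z.shape[0],:z.shape[1]]
    P=np.stack([(u-s["cx"])/s["fx"]*z,(v-s["cy"])/s["fy"]*z,z],-1)
    W=(P-s["t"])@s["R"]; W[z<=0]=np.nan
    return W
def red(s):
    c=s["color"].astype(int); return (c[...,0]>110)&(c[...,1]<70)&(c[...,2]<80)
E
python3 - <<'E'
from h import *
for n in("top","side"):
    s=pickle.load(open(n+"0.pkl","rb")); W=pts(s)
    k,l,st,c=cv2.connectedComponentsWithStats(red(s).astype(np.uint8))
    for i in range(1,k):
        if st[i,4]>20:
            w=W[l==i]; print(n,st[i],np.nanmedian(w,0).round(4),np.nanpercentile(w,5,axis=0).round(3),np.nanpercentile(w,95,axis=0).round(3))
    m=(abs(W[...,2]-.158)<.006)&(W[...,0]>.4)&(W[...,0]<.8)&(abs(W[...,1])<.3)
    k,l,st,c=cv2.connectedComponentsWithStats(m.astype(np.uint8))
    i=1+np.argmax(st[1:,4]); w=W[l==i]
    r=cv2.minAreaRect((w[:,:2]*1000).astype(np.float32)); print("roof",r,st[i],np.nanmedian(w[:,2]), cv2.boxPoints(r).round(0).tolist())
    b=(abs(W[...,2])<.01); print("bench z",np.nanmedian(W[...,2][b]))
E
```

```text
top [143 174  21  21 351] [0.6223 0.494  0.0722] [0.596 0.468 0.069] [0.647 0.52  0.075]
top [ 603  176   37   93 2552] [ 0.5583 -1.1504 -0.2186] [ 0.421 -1.201 -0.223] [ 0.694 -1.085 -0.214]
top [336 179  29  18 144] [ 0.5997 -0.1028  0.1382] [ 0.588 -0.134  0.134] [ 0.628 -0.061  0.141]
top [200 230  14  13 144] [0.4695 0.3423 0.0149] [0.454 0.325 0.011] [0.488 0.359 0.018]
roof ((666.1553344726562, 23.472457885742188), (128.38134765625, 321.979736328125), 11.984684944152832) [ 247  134  122   65 5035] 0.1571529146057051 [[570.0, 168.0], [637.0, -147.0], [762.0, -121.0], [696.0, 194.0]]
bench z -0.0009076900240112043
side [280  96  17  13 151] [0.6201 0.4961 0.0754] [0.594 0.469 0.07 ] [0.645 0.524 0.081]
side [257 145  12   8  78] [0.4676 0.3417 0.0183] [0.451 0.327 0.012] [0.486 0.361 0.023]
side [328 191  25  25 141] [ 0.601  -0.1022  0.1395] [ 0.586 -0.135  0.134] [ 0.634 -0.059  0.149]
roof ((665.8094482421875, 26.053848266601562), (133.5913543701172, 329.5460205078125), 11.654830932617188) [ 302  131   86   79 2781] 0.1593845944549154 [[567.0, 174.0], [634.0, -149.0], [765.0, -122.0], [698.0, 201.0]]
bench z 0.0017586347771240114
```

```bash
cat >> h.py <<'E'
from scipy.spatial.transform import Rotation as Ro
def step(goal_p,goal_R,n,p=None,R=None):
    "constant tool-frame row (mm, deg) repeated n times reaching the goal from the measured (or given) pose"
    from bench import robot
    o=robot.get_obs()
    p=o["tool_pos"] if p is None else p; R=Ro.from_euler("xyz",o["ee_rot"]) if R is None else R
    w=(R.inv()*goal_R).as_rotvec()/n
    A=sum(Ro.from_rotvec(k*w).as_matrix() for k in range(n))
    d=np.linalg.solve(A,R.inv().apply(np.array(goal_p)-p))
    print("shift m",d.round(4),"turn deg",np.degrees(w).round(2))
YAW=.208; EX=np.array([np.cos(YAW),np.sin(YAW),0]); H=np.array([.593,-.101,.134])
HINGE=H+.038*EX; HINGE[2]=.022
def rpy(r,p,y): return Ro.from_euler("xyz",[r,p,y])
G=rpy(np.pi,0,np.pi/2+YAW)
E
python3 - <<'E'
from h import *
step([.593,-.101,.205],rpy(np.pi,0,.2728),16)
step([.593,-.101,.205],G,12,p=np.array([.593,-.101,.205]),R=rpy(np.pi,0,.2728))
E
```

```text
shift m [ 0.034  -0.0183 -0.    ] turn deg [-0.01 -0.   -0.  ]
shift m [0. 0. 0.] turn deg [-0.    0.   -7.19]
```

```bash
python3 -m crank '[[0.62,[0.034,-0.0183,0],[0,0,0]],[0.62,[0.034,-0.0183,0],[0,0,0]],[0.62,[0.034,-0.0183,0],[0,0,0]],[0.62,[0.034,-0.0183,0],[0,0,0]],[0.62,[0.034,-0.0183,0],[0,0,0]],[0.62,[0.034,-0.0183,0],[0,0,0]],[0.62,[0.034,-0.0183,0],[0,0,0]],[0.62,[0.034,-0.0183,0],[0,0,0]]]'
python3 -m crank '[[0.62,[0.034,-0.0183,0],[0,0,0]],[0.62,[0.034,-0.0183,0],[0,0,0]],[0.62,[0.034,-0.0183,0],[0,0,0]],[0.62,[0.034,-0.0183,0],[0,0,0]],[0.62,[0.034,-0.0183,0],[0,0,0]],[0.62,[0.034,-0.0183,0],[0,0,0]],[0.62,[0.034,-0.0183,0],[0,0,0]],[0.62,[0.034,-0.0183,0],[0,0,0]]]'
python3 -m crank '[[0.62,[0,0,0],[0,0,-7.2]],[0.62,[0,0,0],[0,0,-7.2]],[0.62,[0,0,0],[0,0,-7.2]],[0.62,[0,0,0],[0,0,-7.2]],[0.62,[0,0,0],[0,0,-7.2]],[0.62,[0,0,0],[0,0,-7.2]],[0.62,[0,0,0],[0,0,-7.2]],[0.62,[0,0,0],[0,0,-7.2]]]'
python3 -m crank '[[0.62,[0,0,0],[0,0,-7.2]],[0.62,[0,0,0],[0,0,-7.2]],[0.62,[0,0,0],[0,0,-7.2]],[0.62,[0,0,0],[0,0,-7.2]],[0.62,[0,0,0],[0,0,0]]]'
python3 - <<'E'
from h import *
from bench import vision
step([.593,-.101,.205],G,1)
s=vision.snapshot("side"); pickle.dump(s,open("s1.pkl","wb"))
cv2.imwrite("pics/s1.png",cv2.resize(s["color"][100:280,220:460,::-1],None,fx=3,fy=3,interpolation=cv2.INTER_CUBIC))
E
```

```text
time: 0.9
tool_pos: [0.3714, -0.3139, 0.205]
ee_rot: [-3.141, 0.0, 0.273]
wrist_force: [0.2, -0.7, 0.2]
width: 0.0361
finger_force: 0.0
time: 1.7
tool_pos: [0.5939, -0.0998, 0.2047]
ee_rot: [-3.141, 0.001, 0.273]
wrist_force: [0.5, 0.1, 0.5]
width: 0.0357
finger_force: 0.0
time: 2.5
tool_pos: [0.5929, -0.101, 0.2047]
ee_rot: [-3.14, 0.0, 1.283]
wrist_force: [-0.1, -0.1, 0.0]
width: 0.0361
finger_force: 0.0
time: 3.0
tool_pos: [0.5929, -0.101, 0.2047]
ee_rot: [-3.14, -0.001, 1.781]
wrist_force: [0.1, -0.1, 0.4]
width: 0.0359
finger_force: 0.0
shift m [ 0.      0.0001 -0.0003] turn deg [-0.07 -0.03  0.1 ]
```

View pics/s1.png

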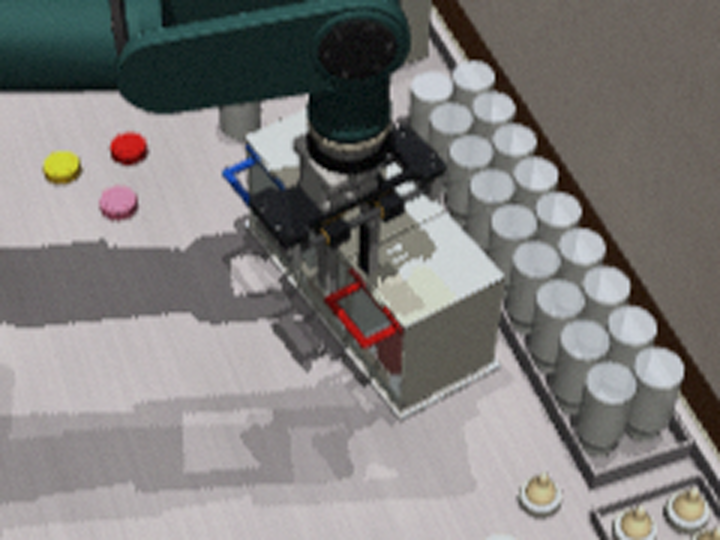

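The fingers hover above the red bar (crop (345,250) vs bar (345,320)); checking the bar's line numerically before descending.

```bash
python3 - <<'E'
from h import *
EY=np.array([-EX[1],EX[0],0])
for n in("top0","side0"):
    s=pickle.load(open(n+".pkl","rb")); W=pts(s)
    w=W[red(s)]; w=w[(w[:,2]>.125)&(w[:,1]<.0)]-H
    a,b=w@EX*1000,w@EY*1000
    m=abs(b)<22
    print(n,"bar a",np.percentile(a[m],[5,25,50,75,95]).round(1),"z",np.median(w[m,2])*1e3,"b range",np.percentile(b,[2,98]).round(1))
    print([ (k,round(float(np.median(a[m&(abs(b-k)<5)])),1)) for k in(-15,0,15)])
E
```

```text
top0 bar a [-3.  -1.2  1.   2.9  4.8] z 4.693328163105331 b range [-37.7  36.7]
[(-15, 1.1), (0, 0.4), (15, 1.2)]
side0 bar a [-4.4 -2.1 -0.2  2.4 37.7] z 4.698553019013701 b range [-37.6  38.8]
[(-15, 2.5), (0, -0.9), (15, 0.2)]
```

```bash
python3 -m crank '[[0.62,[0,0,0.015],[0,0,0]],[0.62,[0,0,0.015],[0,0,0]],[0.62,[0,0,0.015],[0,0,0]]]'
python3 -m crank '[[0.62,[0,0,0.015],[0,0,0]],[0.62,[0,0,0.015],[0,0,0]],[0.62,[0,0,0.013],[0,0,0]],[0.84,[0,0,0],[0,0,0]],[0.84,[0,0,0],[0,0,0]],[0.84,[0,0,0],[0,0,0]]]'
python3 - <<'E'
from h import *
# tipping out: goal = bin rotation about hinge by th; in-bin-fixed tool
A=np.cross([0,0,1],EX); 
p0=np.array([.593,-.101,.117])
for th,n in((.15,6),(.78,8)):
    for sgn in(-1,1):
        Q=Ro.from_rotvec(sgn*th*A); print(th,sgn,n,(HINGE+Q.apply(p0-HINGE)).round(3)); step(HINGE+Q.apply(p0-HINGE),Q*G,n,p=p0,R=G)
E
```

```text
time: 3.35
tool_pos: [0.5925, -0.101, 0.1581]
ee_rot: [-3.14, -0.001, 1.78]
wrist_force: [-0.4, 0.5, -0.3]
width: 0.0357
finger_force: 0.0
time: 3.95
tool_pos: [0.5939, -0.1013, 0.1185]
ee_rot: [3.14, 0.001, 1.781]
wrist_force: [0.4, -0.6, -0.3]
width: 0.0163
finger_force: 0.0
0.15 -1 6 [ 0.58  -0.104  0.11 ]
shift m [-0.     -0.0024  0.001 ] turn deg [-1.43  0.   -0.  ]
0.15 1 6 [ 0.607 -0.098  0.122]
shift m [ 0.      0.0024 -0.0009] turn deg [ 1.43 -0.   -0.  ]
0.78 -1 8 [ 0.538 -0.113  0.063]
shift m [ 0.     -0.0091  0.0042] turn deg [-5.59  0.    0.  ]
0.78 1 8 [ 0.669 -0.085  0.116]
shift m [ 0.      0.0094 -0.0032] turn deg [ 5.59 -0.    0.  ]
```

```bash
python3 -m crank '[[0.84,[0,-0.0034,0.0013],[-2,0,0]],[0.84,[0,-0.0034,0.0013],[-2,0,0]],[0.84,[0,-0.0034,0.0013],[-2,0,0]],[0.84,[0,-0.0034,0.0013],[-2,0,0]],[0.84,[0,-0.0034,0.0013],[-2,0,0]]]'
python3 -m crank '[[0.84,[0,-0.005,0.002],[-3,0,0]],[0.84,[0,-0.005,0.002],[-3,0,0]],[0.84,[0,-0.005,0.002],[-3,0,0]],[0.84,[0,-0.005,0.002],[-3,0,0]],[0.84,[0,-0.005,0.002],[-3,0,0]],[0.84,[0,-0.005,0.002],[-3,0,0]]]'
python3 -m crank '[[0.84,[0,-0.005,0.002],[-3,0,0]],[0.84,[0,-0.005,0.002],[-3,0,0]],[0.84,[0,-0.005,0.002],[-3,0,0]],[0.84,[0,-0.005,0.002],[-3,0,0]],[0.84,[0,-0.005,0.002],[-3,0,0]],[0.84,[0,-0.0034,0.0013],[-2,0,0]],[0.84,[0,0,0],[0,0,0]]]'
python3 - <<'E'
from h import *
from bench import vision
s=vision.snapshot("side"); pickle.dump(s,open("s2.pkl","wb"))
cv2.imwrite("pics/s2.png",cv2.resize(s["color"][100:280,220:460,::-1],None,fx=3,fy=3,interpolation=cv2.INTER_CUBIC))
E
```

```text
time: 4.45
tool_pos: [0.5781, -0.1047, 0.1114]
ee_rot: [2.963, 0.002, 1.781]
wrist_force: [-0.5, 0.3, -0.4]
width: 0.0155
finger_force: 0.3
time: 5.05
tool_pos: [0.5535, -0.1103, 0.0914]
ee_rot: [2.648, 0.003, 1.781]
wrist_force: [0.3, 0.4, -1.2]
width: 0.0148
finger_force: 0.1
time: 5.75
tool_pos: [0.5354, -0.1134, 0.0632]
ee_rot: [2.357, -0.001, 1.779]
wrist_force: [0.2, 0.6, -1.0]
width: 0.015
finger_force: 0.0
```

View pics/s2.png

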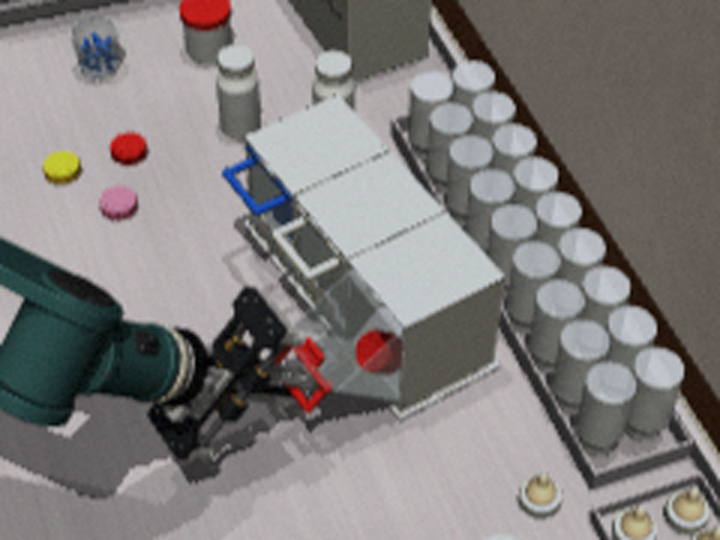

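Side view shows the red bin tipped out (crop (360,340)), bar caged at (310,375), white and blue bins shut. Retract, then go to the cap.

```bash
python3 -m crank '[[0.7,[0,0,0],[0,0,0]],[0.7,[0,0,0],[0,0,0]],[0.7,[0,0,-0.02],[0,0,0]],[0.7,[0,0,-0.02],[0,0,0]],[0.7,[0,0,-0.02],[0,0,0]],[0.7,[0,0,-0.02],[0,0,0]]]'
python3 - <<'E'
from h import *
a=np.array([.46,-.12,.2]); C=rpy(np.pi,0,YAW)
step(a,G,6)
step(a,C,11,p=a,R=G)
step([.470,.343,.15],C,12,p=a,R=C)
for n in("top0","side0"):
    s=pickle.load(open(n+".pkl","rb"));W=pts(s);c=s["color"].astype(int)
    for q,m in(("pink",(c[...,0]-c[...,1]>60)&(c[...,2]-c[...,1]>25)),("yel",(c[...,0]-c[...,2]>90)&(c[...,1]-c[...,2]>70))):
        w=W[m]; w=w[(abs(w[:,1]-.3)<.15)&(w[:,2]<.04)]; print(n,q,len(w),np.nanmedian(w,0).round(3))
E
```

```text
time: 6.4
tool_pos: [0.481, -0.1251, 0.1219]
ee_rot: [2.356, 0.001, 1.782]
wrist_force: [0.0, -0.2, 1.0]
width: 0.0282
finger_force: 0.0
shift m [ 0.0016  0.0029 -0.0134] turn deg [7.5  0.   0.03]
shift m [0. 0. 0.] turn deg [ 0.   -0.    8.18]
shift m [ 0.0088 -0.0376  0.0042] turn deg [0. 0. 0.]
top0 pink 0 [nan nan nan]
top0 yel 135 [0.383 0.339 0.015]
side0 pink 60 [0.433 0.259 0.018]
side0 yel 85 [0.381 0.339 0.018]
  return np.nanmean(a, axis, out=out, keepdims=keepdims)
```

```bash
python3 -m crank '[[0.6,[0.0016,0.0029,-0.0134],[7.5,0,0]],[0.5,[0.0016,0.0029,-0.0134],[7.5,0,0]],[0.26,[0.0016,0.0029,-0.0134],[7.5,0,0]],[0.26,[0.0016,0.0029,-0.0134],[7.5,0,0]],[0.26,[0.0016,0.0029,-0.0134],[7.5,0,0]],[0.26,[0.0016,0.0029,-0.0134],[7.5,0,0]]]'
python3 -m crank '[[0.26,[0,0,0],[0,0,8.2]],[0.26,[0,0,0],[0,0,8.2]],[0.26,[0,0,0],[0,0,8.2]],[0.26,[0,0,0],[0,0,8.2]],[0.26,[0,0,0],[0,0,8.2]],[0.26,[0,0,0],[0,0,8.2]]]'
python3 -m crank '[[0.26,[0,0,0],[0,0,8.2]],[0.26,[0,0,0],[0,0,8.2]],[0.26,[0,0,0],[0,0,8.2]],[0.26,[0,0,0],[0,0,8.2]],[0.26,[0,0,0],[0,0,8]]]'
python3 -m crank '[[0.26,[0.0088,-0.0376,0.0042],[0,0,0]],[0.26,[0.0088,-0.0376,0.0042],[0,0,0]],[0.26,[0.0088,-0.0376,0.0042],[0,0,0]],[0.26,[0.0088,-0.0376,0.0042],[0,0,0]],[0.26,[0.0088,-0.0376,0.0042],[0,0,0]],[0.26,[0.0088,-0.0376,0.0042],[0,0,0]]]'
python3 -m crank '[[0.26,[0.0088,-0.0376,0.0042],[0,0,0]],[0.26,[0.0088,-0.0376,0.0042],[0,0,0]],[0.26,[0.0088,-0.0376,0.0042],[0,0,0]],[0.26,[0.0088,-0.0376,0.0042],[0,0,0]],[0.26,[0.0088,-0.0376,0.0042],[0,0,0]],[0.26,[0.0088,-0.0376,0.0042],[0,0,0]],[0.26,[0,0,0],[0,0,0]]]'
python3 - <<'E'
from h import *
from bench import vision
step([.470,.343,.005],rpy(np.pi,0,YAW),8)
for n in("top","side"):
    s=vision.snapshot(n);W=pts(s);w=W[red(s)]
    w=w[(w[:,2]<.03)&(abs(w[:,1]-.34)<.06)&(abs(w[:,0]-.47)<.06)]; print(n,len(w),np.nanmin(w,0).round(3),np.nanmax(w,0).round(3))
    if n=="side": cv2.imwrite("pics/s3.png",cv2.resize(s["color"][60:260,180:420,::-1],None,fx=3,fy=3,interpolation=cv2.INTER_CUBIC))
E
```

```text
time: 7.0
tool_pos: [0.4611, -0.1197, 0.2013]
ee_rot: [-3.14, 0.004, 1.781]
wrist_force: [0.4, -0.1, 0.4]
width: 0.0692
finger_force: 0.0
time: 7.6
tool_pos: [0.4607, -0.1196, 0.1991]
ee_rot: [3.14, -0.0, 0.917]
wrist_force: [0.0, -0.3, 0.2]
width: 0.0697
finger_force: 0.0
time: 8.1
tool_pos: [0.4607, -0.1196, 0.1991]
ee_rot: [3.14, -0.001, 0.204]
wrist_force: [-0.3, -0.2, -0.6]
width: 0.0696
finger_force: 0.0
time: 8.7
tool_pos: [0.4651, 0.1139, 0.1739]
ee_rot: [3.141, -0.002, 0.21]
wrist_force: [0.7, 0.5, -0.8]
width: 0.0695
finger_force: 0.0
time: 9.4
tool_pos: [0.4684, 0.3481, 0.1471]
ee_rot: [-3.14, 0.001, 0.215]
wrist_force: [-0.2, -0.4, -1.2]
width: 0.0694
finger_force: 0.0
shift m [0.0001 0.0007 0.0178] turn deg [-0.01  0.    0.05]
top 52 [0.451 0.322 0.005] [0.488 0.35  0.02 ]
side 70 [0.449 0.32  0.012] [0.486 0.368 0.026]
```

View pics/s3.png

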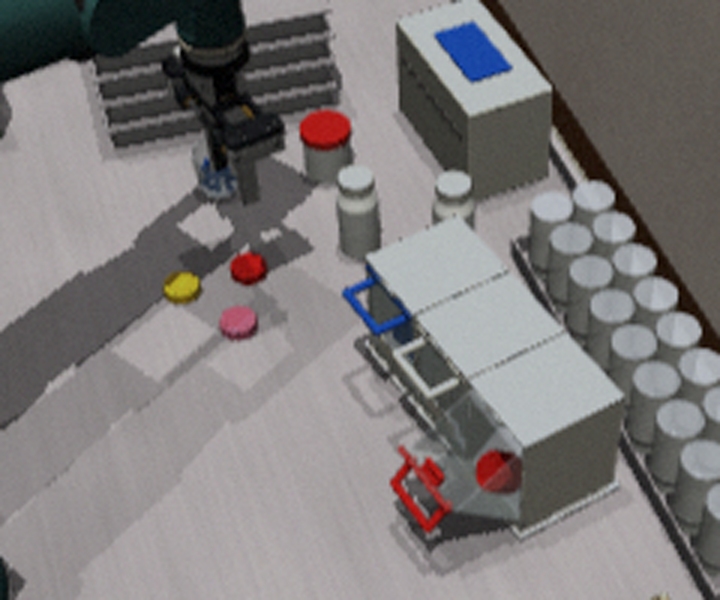

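Side view: red bin stays open (crop (440,470)), red cap at (248,267) clear below the gripper. Descend and grip.

```bash
python3 -m crank '[[0.26,[0,0.004,0.02],[0,0,0]],[0.26,[0,0,0.02],[0,0,0]],[0.26,[0,0,0.02],[0,0,0]],[0.26,[0,0,0.02],[0,0,0]],[0.26,[0,0,0.02],[0,0,0]],[0.26,[0,0,0.02],[0,0,0]],[0.26,[0,0,0],[0,0,0]]]'
python3 -c "
from h import *
step([.470,.343,.005],rpy(np.pi,0,YAW),1)"
```

```text
time: 10.2
tool_pos: [0.4685, 0.3371, 0.0253]
ee_rot: [3.139, 0.005, 0.208]
wrist_force: [-1.2, 0.2, 0.4]
width: 0.0693
finger_force: 0.0
shift m [ 0.0028 -0.0056  0.0203] turn deg [0.15 0.31 0.01]
```

```bash
python3 -m crank '[[0.26,[0.002,-0.005,0],[0,0,0]],[0.26,[0,0,0.01],[0,0,0]],[0.26,[0,0,0.01],[0,0,0]],[0.26,[0,0,0],[0,0,0]]]'
python3 -m crank '[[0.6,[0,0,0],[0,0,0]],[0.6,[0,0,0],[0,0,0]],[0.6,[0,0,0],[0,0,0]],[0.6,[0,0,0],[0,0,0]],[0.6,[0,0,0],[0,0,0]]]'
python3 -m crank '[[0.6,[0,0,-0.02],[0,0,0]],[0.6,[0,0,-0.04],[0,0,0]],[0.6,[0,0,-0.04],[0,0,0]],[0.6,[0,0,-0.04],[0,0,0]],[0.6,[0,0,-0.04],[0,0,0]],[0.6,[0,0,0],[0,0,0]]]'
python3 - <<'E'
from h import *
D=HINGE-.05*EX; C=rpy(np.pi,0,YAW)
print(D); step([D[0],D[1],.19],C,14)
E
```

```text
time: 10.6
tool_pos: [0.47, 0.3443, 0.0064]
ee_rot: [3.14, 0.003, 0.21]
wrist_force: [-0.2, -0.4, -0.4]
width: 0.0695
finger_force: 0.0
time: 11.1
tool_pos: [0.4713, 0.3452, 0.0084]
ee_rot: [-3.141, -0.001, 0.21]
wrist_force: [-0.0, -0.0, 1.2]
width: 0.045
finger_force: 30.0
time: 11.7
tool_pos: [0.474, 0.3468, 0.1961]
ee_rot: [-3.137, -0.014, 0.21]
wrist_force: [0.1, 0.7, 0.3]
width: 0.0448
finger_force: 30.0
[ 0.58125865 -0.10347804  0.022     ]
shift m [0.0008 0.0331 0.0004] turn deg [-0.02 -0.06  0.01]
```

```bash
python3 -m crank '[[0.6,[0.0008,0.0331,0],[0,0,0]],[0.6,[0.0008,0.0331,0],[0,0,0]],[0.6,[0.0008,0.0331,0],[0,0,0]],[0.6,[0.0008,0.0331,0],[0,0,0]],[0.6,[0.0008,0.0331,0],[0,0,0]],[0.6,[0.0008,0.0331,0],[0,0,0]],[0.6,[0.0008,0.0331,0],[0,0,0]]]'
python3 -m crank '[[0.6,[0.0008,0.0331,0],[0,0,0]],[0.6,[0.0008,0.0331,0],[0,0,0]],[0.6,[0.0008,0.0331,0],[0,0,0]],[0.6,[0.0008,0.0331,0],[0,0,0]],[0.6,[0.0008,0.0331,0],[0,0,0]],[0.6,[0.0008,0.0331,0],[0,0,0]],[0.6,[0.0008,0.0331,0],[0,0,0]],[0.6,[0,0,0],[0,0,0]]]'
python3 -m crank '[[0.6,[0,0,0],[0,0,0]],[0.6,[0,0,0],[0,0,0]]]'
python3 - <<'E'
from h import *
from bench import vision
D=HINGE-.05*EX; C=rpy(np.pi,0,YAW)
step([D[0],D[1],.14],C,1)
s=vision.snapshot("side")
cv2.imwrite("pics/s4.png",cv2.resize(s["color"][100:280,220:460,::-1],None,fx=3,fy=3,interpolation=cv2.INTER_CUBIC))
E
```

```text
time: 12.4
tool_pos: [0.5245, 0.1182, 0.1869]
ee_rot: [-3.142, 0.001, 0.21]
wrist_force: [-0.5, -0.0, -0.4]
width: 0.045
finger_force: 30.0
time: 13.2
tool_pos: [0.5784, -0.1096, 0.1862]
ee_rot: [3.141, 0.002, 0.205]
wrist_force: [0.1, -0.2, -0.7]
width: 0.045
finger_force: 30.0
time: 13.4
tool_pos: [0.5782, -0.1049, 0.1874]
ee_rot: [-3.141, 0.001, 0.211]
wrist_force: [-0.7, 0.2, -1.1]
width: 0.0452
finger_force: 30.0
shift m [ 0.0033 -0.0007  0.0474] turn deg [-0.05  0.04  0.16]
```

View pics/s4.png

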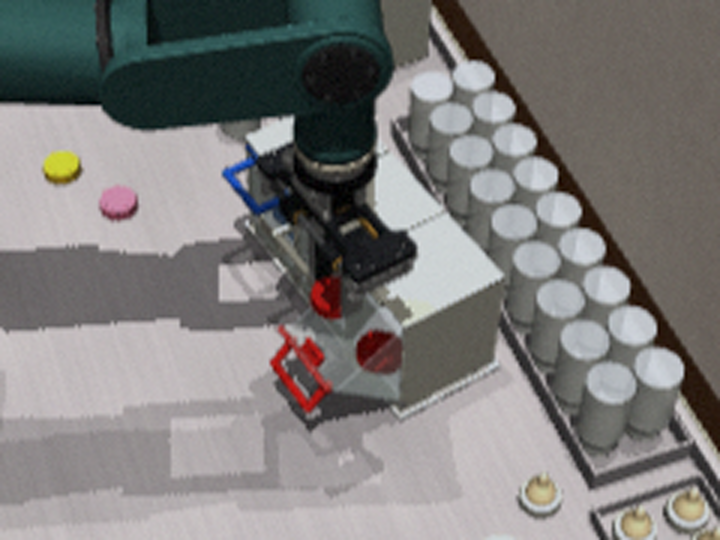

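The cap is held at crop (325,297), over the open mouth, whose bin is at (355,345).

```bash
python3 -m crank '[[0.6,[0.002,0,0.016],[0,0,0]],[0.6,[0,0,0.016],[0,0,0]],[0.6,[0,0,0.015],[0,0,0]],[0.6,[0,0,0],[0,0,0]],[0.6,[0,0,0],[0,0,0]],[0.4,[0,0,0],[0,0,0]],[0.4,[0,0,0],[0,0,0]],[0.4,[0,0,0],[0,0,0]]]'
python3 -m crank '[[0.4,[0,0,-0.02],[0,0,0]],[0.4,[0,0,-0.03],[0,0,0]],[0.4,[-0.03,0,-0.02],[0,0,0]],[0.4,[-0.04,0,0],[0,0,0]],[0.4,[-0.04,0,0],[0,0,0]],[0.4,[-0.04,0,0],[0,0,0]],[0.4,[-0.04,0,0],[0,0,0]],[0.4,[0,0,0],[0,0,0]]]'
python3 - <<'E'
from h import *
from bench import vision
s=vision.snapshot("side");t=vision.snapshot("top")
a=cv2.resize(s["color"][150:260,290:410,::-1],(480,440),interpolation=cv2.INTER_CUBIC)
b=cv2.resize(t["color"][120:230,310:390,::-1],(320,440),interpolation=cv2.INTER_CUBIC)
cv2.imwrite("pics/s5.png",np.hstack([a,b]))
W=pts(t);w=W[red(t)];w=w[(w[:,2]>-.01)&(abs(w[:,1]+.1)<.1)];print(np.c_[w][::12].round(3))
E
```

```text
time: 14.25
tool_pos: [0.581, -0.1057, 0.1419]
ee_rot: [3.141, -0.002, 0.21]
wrist_force: [0.3, 0.4, -0.3]
width: 0.0566
finger_force: 0.0
time: 15.05
tool_pos: [0.3917, -0.1456, 0.2118]
ee_rot: [3.14, -0.0, 0.207]
wrist_force: [-0.6, -0.1, 0.2]
width: 0.0568
finger_force: 0.0
[[ 0.637 -0.102  0.071]
 [ 0.634 -0.105  0.069]
 [ 0.631 -0.102  0.071]
 [ 0.629 -0.1    0.063]
 [ 0.626 -0.093  0.064]
 [ 0.623 -0.088  0.061]
 [ 0.62  -0.081  0.063]
 [ 0.617 -0.076  0.058]
 [ 0.617 -0.112  0.063]
 [ 0.613 -0.105  0.068]
 [ 0.61  -0.099  0.065]
 [ 0.606 -0.096  0.072]
 [ 0.603 -0.09   0.072]
 [ 0.6   -0.084  0.074]
 [ 0.599 -0.119  0.085]
 [ 0.596 -0.113  0.083]
 [ 0.594 -0.111  0.079]
 [ 0.59  -0.11   0.086]
 [ 0.587 -0.113  0.086]
 [ 0.582 -0.096  0.074]
 [ 0.559 -0.116  0.12 ]
 [ 0.553 -0.099  0.12 ]
 [ 0.551 -0.105  0.116]
 [ 0.552 -0.154  0.11 ]
 [ 0.549 -0.128  0.109]
 [ 0.546 -0.112  0.104]
 [ 0.543 -0.1    0.11 ]
 [ 0.54  -0.08   0.105]
 [ 0.54  -0.114  0.112]
 [ 0.54  -0.146  0.084]
 [ 0.537 -0.146  0.082]
 [ 0.534 -0.146  0.079]
 [ 0.532 -0.132  0.072]
 [ 0.528 -0.108  0.079]
 [ 0.524 -0.078  0.084]
 [ 0.525 -0.114  0.079]
 [ 0.522 -0.108  0.074]]
```

View pics/s5.png

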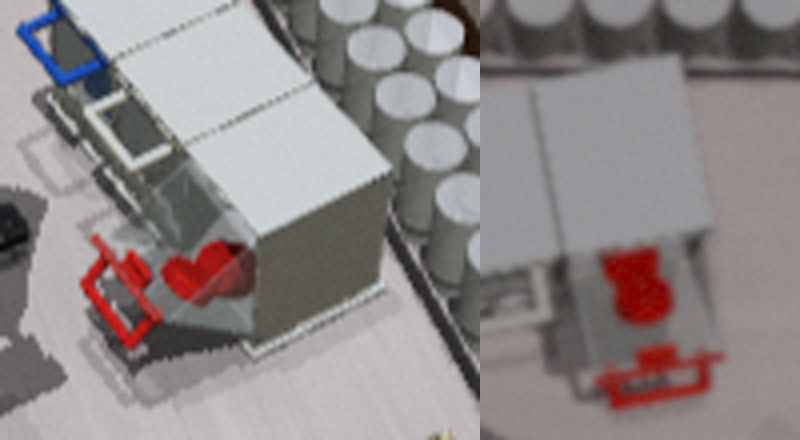

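Both views show the new cap in the red bin overlapping another red cap (right view (640,270)), bin still open, handle at (660,385). Now re-cage the bar and swing it home.

```bash
python3 -m crank '[[0.7,[0,0,0],[0,0,-8.2]],[0.7,[0,0,0],[0,0,-8.2]],[0.7,[0,0,0],[0,0,-8.2]],[0.7,[0,0,0],[0,0,-8.2]],[0.7,[0,0,0],[0,0,-8.2]],[0.7,[0,0,0],[0,0,-8.2]]]'
python3 -m crank '[[0.7,[0,0,0],[0,0,-8.2]],[0.7,[0,0,0],[0,0,-8.2]],[0.7,[0,0,0],[0,0,-8.2]],[0.7,[0,0,0],[0,0,-8.2]],[0.7,[0,0,0],[0,0,-8.2]],[0.7,[0,0,0],[0,0,0]],[0.7,[0,0,0],[0,0,0]]]'
cat >> h.py <<'E'
P0=np.array([.593,-.101,.117])
def cage(th,back=0):
    Q=Ro.from_rotvec([EX[1]*th,-EX[0]*th,0]); R=Q*G   # minus unit y
    return HINGE+Q.apply(P0-HINGE)-back*R.as_matrix()[:,2],R
E
python3 - <<'E'
from h import *
import h
A=np.cross([0,0,1],EX)
def cage(th,back=0):
    Q=Ro.from_rotvec(-th*A); R=Q*G
    return HINGE+Q.apply(P0-HINGE)-back*R.as_matrix()[:,2],R
p,R=cage(.8,.08); print(p,R.as_euler("xyz"),cage(.8)[0]); step(p,R,8)
E
sed -i 's/Q=Ro.from_rotvec(\[.*$/Q=Ro.from_rotvec(-th*np.cross([0,0,1],EX)); R=Q*G/' h.py; sed -i '/R=Q\*G   #/d' h.py; tail -4 h.py
```

```text
time: 15.75
tool_pos: [0.3962, -0.1449, 0.211]
ee_rot: [3.141, -0.0, 1.076]
wrist_force: [-0.1, -0.1, 0.4]
width: 0.0282
finger_force: 0.0
time: 16.45
tool_pos: [0.3956, -0.1449, 0.2109]
ee_rot: [3.142, -0.0, 1.782]
wrist_force: [-0.2, -0.2, 0.1]
width: 0.028
finger_force: 0.0
[ 0.48144526 -0.1245439   0.11666414] [ 2.34159265e+00 -2.22044605e-16  1.77879633e+00] [ 0.53759679 -0.11269298  0.06092761]
shift m [0.0003 0.0065 0.0152] turn deg [-5.73 -0.01  0.02]
P0=np.array([.593,-.101,.117])
def cage(th,back=0):
    Q=Ro.from_rotvec(-th*np.cross([0,0,1],EX)); R=Q*G
    return HINGE+Q.apply(P0-HINGE)-back*R.as_matrix()[:,2],R
```

```bash
python3 -m crank '[[0.7,[0,0.0065,0.0152],[-5.7,0,0]],[0.7,[0,0.0065,0.0152],[-5.7,0,0]],[0.7,[0,0.0065,0.0152],[-5.7,0,0]],[0.7,[0,0.0065,0.0152],[-5.7,0,0]],[0.7,[0,0.0065,0.0152],[-5.7,0,0]],[0.7,[0,0.0065,0.0152],[-5.7,0,0]],[0.7,[0,0.0065,0.0152],[-5.7,0,0]],[0.7,[0,0.0065,0.0152],[-5.8,0,0]]]'
python3 -m crank '[[0.7,[0,0,0],[0,0,0]],[0.7,[0,0,0],[0,0,0]]]'
python3 - <<'E'
from h import *
p,R=cage(.8,.0); step(p,R,5)
E
```

```text
time: 17.25
tool_pos: [0.4814, -0.1268, 0.1173]
ee_rot: [2.34, -0.0, 1.782]
wrist_force: [0.8, -0.3, 0.4]
width: 0.0281
finger_force: 0.0
time: 17.45
tool_pos: [0.4805, -0.1266, 0.1168]
ee_rot: [2.346, -0.002, 1.783]
wrist_force: [0.0, 0.1, 0.2]
width: 0.0285
finger_force: 0.0
shift m [0.0003 0.0002 0.0162] turn deg [-0.05 -0.05  0.02]
```

```bash
python3 -m crank '[[0.7,[0,0,0.016],[0,0,0]],[0.7,[0,0,0.016],[0,0,0]],[0.7,[0,0,0.016],[0,0,0]],[0.7,[0,0,0.016],[0,0,0]],[0.7,[0,0,0.016],[0,0,0]],[0.84,[0,0,0],[0,0,0]],[0.84,[0,0,0],[0,0,0]],[0.84,[0,0,0],[0,0,0]]]'
python3 - <<'E'
from h import *
p,R=cage(.15); step(p,R,14)
p,R=cage(.8);q,S=cage(.15); step(q,S,14,p=p,R=R)
E
```

```text
time: 18.25
tool_pos: [0.5374, -0.1149, 0.0627]
ee_rot: [2.343, 0.002, 1.784]
wrist_force: [-0.1, 0.1, -0.5]
width: 0.0157
finger_force: 0.0
shift m [ 0.0001  0.0044 -0.0015] turn deg [ 2.66 -0.    0.02]
shift m [ 0.      0.0045 -0.0017] turn deg [ 2.66 -0.   -0.  ]
```

```bash
python3 -m crank '[[0.84,[0,0.0045,-0.0016],[2.66,0,0]],[0.84,[0,0.0045,-0.0016],[2.66,0,0]],[0.84,[0,0.0045,-0.0016],[2.66,0,0]],[0.84,[0,0.0045,-0.0016],[2.66,0,0]],[0.84,[0,0.0045,-0.0016],[2.66,0,0]],[0.84,[0,0.0045,-0.0016],[2.66,0,0]],[0.84,[0,0.0045,-0.0016],[2.66,0,0]]]'
python3 -m crank '[[0.84,[0,0.0045,-0.0016],[2.66,0,0]],[0.84,[0,0.0045,-0.0016],[2.66,0,0]],[0.84,[0,0.0045,-0.0016],[2.66,0,0]],[0.84,[0,0.0045,-0.0016],[2.66,0,0]],[0.84,[0,0.0045,-0.0016],[2.66,0,0]],[0.84,[0,0.0045,-0.0016],[2.66,0,0]],[0.84,[0,0.0045,-0.0016],[2.66,0,0]],[0.84,[0,0,0],[0,0,0]]]'
python3 - <<'E'
from h import *
p,R=cage(0); step(p,R,6)
E
```

```text
time: 18.95
tool_pos: [0.554, -0.1112, 0.0904]
ee_rot: [2.67, 0.001, 1.783]
wrist_force: [0.7, 0.2, -0.3]
width: 0.0149
finger_force: 0.2
time: 19.75
tool_pos: [0.5815, -0.1054, 0.1118]
ee_rot: [2.991, 0.002, 1.784]
wrist_force: [-0.1, 0.9, -0.1]
width: 0.015
finger_force: 0.2
shift m [ 0.0003  0.0021 -0.0007] turn deg [1.44 0.01 0.05]
```

```bash
python3 -m crank '[[0.84,[0,0.0022,-0.0007],[1.4,0,0]],[0.84,[0,0.0022,-0.0007],[1.4,0,0]],[0.84,[0,0.0022,-0.0007],[1.4,0,0]]]'
python3 -m crank '[[0.84,[0,0.0022,-0.0007],[1.4,0,0]],[0.84,[0,0.0022,-0.0007],[1.4,0,0]]]'
python3 -m crank '[[0.84,[0,0.0022,-0.0007],[1.4,0,0]]]'
python3 -m crank '[[0.84,[0,0.001,0],[0,0,0]]]'
python3 -m crank '[[0.84,[0,0.001,0],[0,0,0]]]'
```

```text
time: 20.05
tool_pos: [0.5854, -0.1039, 0.1129]
ee_rot: [3.069, 0.0, 1.783]
wrist_force: [-1.3, -0.1, -0.2]
width: 0.015
finger_force: 0.9
time: 20.25
tool_pos: [0.5855, -0.1038, 0.1127]
ee_rot: [3.13, -0.001, 1.783]
wrist_force: [-12.5, -3.7, -0.5]
width: 0.0152
finger_force: 6.4
time: 20.35
tool_pos: [0.587, -0.1036, 0.1134]
ee_rot: [-3.127, -0.001, 1.783]
wrist_force: [-10.4, -2.2, 5.2]
width: 0.015
finger_force: 5.0
time: 20.45
tool_pos: [0.5926, -0.1023, 0.1145]
ee_rot: [-3.139, -0.0, 1.784]
wrist_force: [0.6, -0.2, 0.4]
width: 0.0149
finger_force: 0.0
time: 20.55
tool_pos: [0.5947, -0.1017, 0.115]
ee_rot: [3.14, -0.0, 1.784]
wrist_force: [-0.2, -0.3, 1.1]
width: 0.0151
finger_force: 0.0
```

Force rose to ~13 N and dropped: past the catch. Press on gently until the buffer answers.

```bash
python3 -m crank '[[0.84,[0,0.001,0],[0,0,0]],[0.84,[0,0,0],[0,0,0]]]'
python3 -m crank '[[0.84,[0,0.001,0],[0,0,0]],[0.84,[0,0,0],[0,0,0]]]'
python3 -m crank '[[0.84,[0,0.001,0],[0,0,0]],[0.84,[0,0,0],[0,0,0]]]'
```

```text
time: 20.75
tool_pos: [0.5954, -0.1015, 0.1152]
ee_rot: [3.14, 0.0, 1.784]
wrist_force: [-0.2, 0.1, -0.6]
width: 0.015
finger_force: 0.0
time: 20.95
tool_pos: [0.5958, -0.1014, 0.1152]
ee_rot: [3.141, 0.0, 1.784]
wrist_force: [-1.7, 0.2, 0.9]
width: 0.0148
finger_force: 0.6
time: 21.15
tool_pos: [0.5959, -0.1014, 0.1152]
ee_rot: [-3.14, -0.0, 1.784]
wrist_force: [-6.1, 0.3, 3.0]
width: 0.0152
finger_force: 2.6
```

```bash
python3 -m crank '[[0.84,[0,0.001,0],[0,0,0]],[0.84,[0,0.001,0],[0,0,0]],[0.84,[0,0,0],[0,0,0]]]'
python3 -m crank '[[0.84,[0,0.001,0],[0,0,0]],[0.84,[0,0,0],[0,0,0]],[0.84,[0,0,0],[0,0,0]]]'
```

```text
time: 21.45
tool_pos: [0.596, -0.1014, 0.1151]
ee_rot: [-3.136, -0.001, 1.784]
wrist_force: [-10.6, -0.8, 4.9]
width: 0.0151
finger_force: 5.0
time: 21.75
tool_pos: [0.596, -0.1014, 0.115]
ee_rot: [-3.133, -0.001, 1.783]
wrist_force: [-12.4, -1.3, 5.8]
width: 0.0152
finger_force: 6.2
```

```bash
python3 -m crank '[[0.84,[0,0.0015,0],[0,0,0]],[0.84,[0,0.0015,0],[0,0,0]],[0.84,[0,0,0],[0,0,0]],[0.84,[0,0,0],[0,0,0]]]'
python3 -m crank '[[0.84,[0,-0.002,0],[0,0,0]],[0.84,[0,-0.002,0],[0,0,0]],[0.84,[0,-0.002,0],[0,0,0]],[0.84,[0,0,0],[0,0,0]]]'
```

```text
time: 22.15
tool_pos: [0.5961, -0.1014, 0.115]
ee_rot: [-3.127, -0.001, 1.783]
wrist_force: [-19.6, -3.0, 9.4]
width: 0.0153
finger_force: 9.7
time: 22.55
tool_pos: [0.5959, -0.1014, 0.1151]
ee_rot: [-3.141, -0.0, 1.784]
wrist_force: [-6.6, -0.5, 3.2]
width: 0.0153
finger_force: 2.9
```

```bash
python3 -m crank '[[0.84,[0,-0.002,0],[0,0,0]],[0.84,[0,-0.002,0],[0,0,0]],[0.84,[0,0,0],[0,0,0]]]'
python3 -m crank '[[0.7,[0,0,0],[0,0,0]],[0.7,[0,0,0],[0,0,0]],[0.7,[0,0,0],[0,0,0]]]'
```

```text
time: 22.85
tool_pos: [0.5938, -0.102, 0.1152]
ee_rot: [3.139, 0.0, 1.784]
wrist_force: [-0.4, 0.1, -1.2]
width: 0.0147
finger_force: 0.0
time: 23.15
tool_pos: [0.5933, -0.102, 0.1151]
ee_rot: [3.14, 0.0, 1.784]
wrist_force: [-0.1, -0.0, -0.2]
width: 0.0279
finger_force: 0.0
```

```bash
python3 -m crank '[[0.7,[0,0,-0.015],[0,0,0]],[0.7,[0,0,-0.02],[0,0,0]],[0.7,[0,0,-0.03],[0,0,0]],[0.7,[0,0,-0.03],[0,0,0]],[0.7,[0,-0.04,-0.02],[0,0,0]],[0.7,[0,-0.04,0],[0,0,0]],[0.7,[0,-0.04,0],[0,0,0]],[0.7,[0,-0.04,0],[0,0,0]]]'
python3 -m crank '[[0.7,[0,-0.04,0],[0,0,0]],[0.7,[0,-0.04,0],[0,0,0]],[0.7,[0,0,0],[0,0,0]],[0.7,[0,0,0],[0,0,0]],[0.7,[0,0,0],[0,0,0]]]'
python3 - <<'E'
from h import *
from bench import vision
EY=np.array([-EX[1],EX[0],0])
for n in("top","side"):
    s=vision.snapshot(n);W=pts(s);w=W[red(s)];w=w[(w[:,2]>.125)&(w[:,1]<0)&(w[:,0]>.5)]-H
    a,b=w@EX*1e3,w@EY*1e3;m=abs(b)<22;print(n,np.percentile(a[m],[5,25,50,75]).round(1),np.median(w[m,2])*1e3)
    if n=="side":cv2.imwrite("pics/s6.png",cv2.resize(s["color"][60:300,200:460,::-1],None,fx=2.4,fy=2.4,interpolation=cv2.INTER_CUBIC))
E
```

```text
time: 23.95
tool_pos: [0.4355, -0.1362, 0.2316]
ee_rot: [3.139, 0.002, 1.785]
wrist_force: [-0.4, 0.2, 0.1]
width: 0.0283
finger_force: 0.0
time: 24.45
tool_pos: [0.3594, -0.153, 0.2306]
ee_rot: [3.139, 0.001, 1.785]
wrist_force: [-0.4, -0.7, -0.4]
width: 0.028
finger_force: 0.0
top [-2.6 -1.1  0.5  2.4] 3.7980086832686277
side [-3.7 -2.1  0.2  2.6] 4.520215500713576
```

View pics/s6.png

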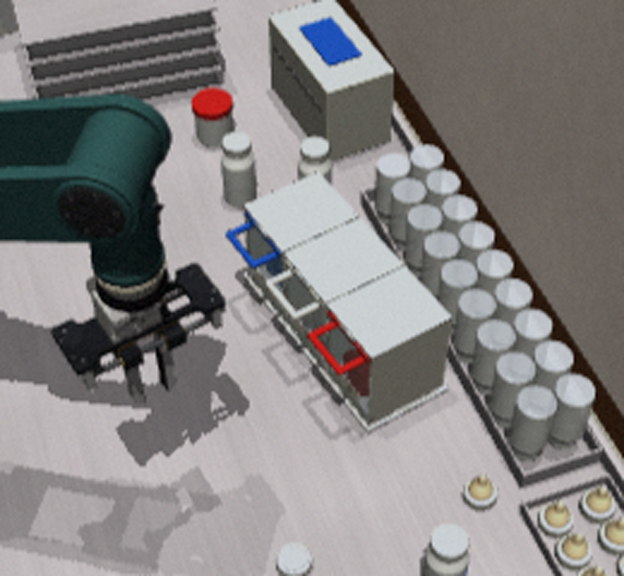

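The red bin is home (bar at crop (337,345), same place as at the start), all three bins are shut and the robot is clear.

```bash
python3 -c "
from bench import robot
print(robot.close_job())"
```

```text
the job is handed in; nothing more can be done
None
```

The job is handed in at about 24.5 s: the stray red cap is in the red bin, which I pushed home past its catch (about 13 N) and pressed onto its buffer (about 20 N), with the white and blue bins shut and no contact felt with anything else on the bench.

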